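Complete the loaf tin stack from the mixed crate

TASK

Complete the stack of loaf tins on the white board: find the one tin in the crate that matches the stack, and nest it squarely and fully down on top of the two that are there, leaving the stack where it stands on the board. Two odd tins are in the way, a square one standing on the stack and a round one standing on the matching tin: put both upright on the crate's floor in its empty places. The other tins stay upright in the crate, and do not shove or knock over the jar, the bottle or the palette knife.

Things in the scene. Friction and masses are not known exactly. Their poses are not given: they have to be found in the camera images.
- crate: Fixed black open crate, 268 (x) by 390 (y) by 45 mm high, walls and floor 6 mm; origin at its underside's centre (inner floor 6 mm above). On the robot's left or right, the board on the other side. Tins stand in it roughly in 2 rows (x) by 3 (y), 122 mm apart; two of these six places, not always the same, are empty.
- board: Fixed white cutting board, 220 (x) by 260 (y) by 15 mm thick; origin at the centre of its underside. The stack and the jar stand on it.
- stack_lower: Loaf tin, 100 (x) by 58 mm (y) over the rim (corner radius 17), walls sloping in to a 70 by 28 mm foot. Open steel tin, mouth up, 40 mm high; origin at its underside's centre, z up; the rim, its widest part, is a vertical band over the top 10 mm. It stands loose on the board as the bottom of the stack; 0.12 kg.
- stack_upper: Loaf tin, 100 (x) by 58 mm (y) over the rim (corner radius 17), walls sloping in to a 70 by 28 mm foot. Open steel tin, mouth up, 40 mm high; origin at its underside's centre, z up; the rim, its widest part, is a vertical band over the top 10 mm. Loose, nested in stack_lower, rim on rim, its origin 10 mm above that one's. The matching tin nests likewise, 10 mm higher, 1 mm play; walls centre it.
- loose_loaf: Loaf tin, 100 (x) by 58 mm (y) over the rim (corner radius 17), walls sloping in to a 70 by 28 mm foot. Open steel tin, mouth up, 40 mm high; origin at its underside's centre, z up; the rim, its widest part, is a vertical band over the top 10 mm. It stands in the crate with odd_round on it: the only tin there that matches the stack. 0.08 to 0.17 kg.
- odd_square: Square tin, 68 by 68 mm over the rim, foot 62 by 62 mm. Open steel tin, mouth up, 40 mm high; origin at its underside's centre, z up; the rim, its widest part, is a vertical band over the top 10 mm. It stands loosely on the rim of stack_upper (origin 40 mm above that one's), turned up to 40 degrees. 0.08 to 0.17 kg.
- odd_round: Round tin, 68 mm across the rim, foot 62 mm. Open steel tin, mouth up, 40 mm high; origin at its underside's centre, z up; the rim, its widest part, is a vertical band over the top 10 mm. It stands loosely on the rim of loose_loaf (origin 40 mm above that one's). 0.08 to 0.17 kg.
- short_loaf: Shorter loaf tin, 74 (x) by 58 mm (y) over the rim, corner radius 17 mm. It stays in the crate. Open steel tin, mouth up, 40 mm high; origin at its underside's centre, z up; the rim, its widest part, is a vertical band over the top 10 mm.
- oval_tin: Tin with half-round ends, 100 (x) by 58 mm (y) over the rim. It stays in the crate. Open steel tin, mouth up, 40 mm high; origin at its underside's centre, z up; the rim, its widest part, is a vertical band over the top 10 mm.
- round_tin: Round tin like odd_round, 68 mm across, but standing on the crate's floor. It stays in the crate. Open steel tin, mouth up, 40 mm high; origin at its underside's centre, z up; the rim, its widest part, is a vertical band over the top 10 mm.
- jar: Amber glass jar with a lid, 62 mm across, 110 mm high, loose on the board near the stack; origin at the centre of its underside. Bystander.
- bottle: White bottle, 66 mm across, 170 mm high, loose on the table at the far left; origin at the centre of its underside. Bystander.
- palette_knife: Palette knife lying on the table at the far right, handle to its -x. Bystander.
There are look-alikes about, which are no part of the job. What is shaped like the odd_square but orange is not meant.

How it is judged:
At the end, for the whole second after the job is handed in: The three loaf tins are nested upright on the board, each within 5 mm and 0.12 rad of the one below and 6 to 14 mm above it; the other five tins stand upright on the crate floor (underside below 12 mm, tilt under 0.12 rad); all at rest (x of odd_square in the frame of crate between -0.128 and 0.128 m and y of odd_square in the frame of crate between -0.189 and 0.189 m and height (world z) of odd_square between 0.001 and 0.012 m and angle between each of odd_square, odd_round, short_loaf, oval_tin, round_tin's own z axis and vertical below 0.12 rad and x of odd_round in the frame of crate between -0.128 and 0.128 m and y of odd_round in the frame of crate between -0.189 and 0.189 m and height (world z) of odd_round between 0.001 and 0.012 m and x of short_loaf in the frame of crate between -0.128 and 0.128 m and y of short_loaf in the frame of crate between -0.189 and 0.189 m and height (world z) of short_loaf between 0.001 and 0.012 m and x of oval_tin in the frame of crate between -0.128 and 0.128 m and y of oval_tin in the frame of crate between -0.189 and 0.189 m and height (world z) of oval_tin between 0.001 and 0.012 m and x of round_tin in the frame of crate between -0.128 and 0.128 m and y of round_tin in the frame of crate between -0.189 and 0.189 m and height (world z) of round_tin between 0.001 and 0.012 m and linear speed of each of odd_square, odd_round, short_loaf, oval_tin, round_tin, loose_loaf, stack_upper, stack_lower below 0.02 m/s and horizontal distance between loose_loaf and stack_upper below 0.005 m and z of loose_loaf in the frame of stack_upper between 0.006 and 0.014 m and angle between the x axis of loose_loaf and the x axis of stack_upper, either way round below 0.12 rad and angle between each of loose_loaf, stack_upper, stack_lower's own z axis and vertical below 0.1 rad and horizontal distance between stack_upper and stack_lower below 0.005 m and z of stack_upper in the frame of stack_lower between 0.006 and 0.014 m and angle between the x axis of stack_upper and the x axis of stack_lower, either way round below 0.12 rad and height (world z) of stack_lower between 0.011 and 0.02 m); the robot touches nothing.
It fails at once if the jar or the bottle is knocked over or shoved more than 40 mm (distance of any of jar, bottle from where it was at the start of the episode above 0.04 m or angle between any of jar, bottle's own z axis and vertical above 0.4 rad).
It fails at once if the palette knife is shoved more than 40 mm (distance of palette_knife from where it was at the start of the episode above 0.04 m).
It fails at once if the two tins of the stack are shoved or carried more than 40 mm from where they stood (distance of any of stack_lower, stack_upper from where it was at the start of the episode above 0.04 m).
It fails at once if the short loaf tin, the oval tin or the round tin on the crate floor is lifted out of the crate or turned over (height (world z) of any of short_loaf, oval_tin, round_tin above 0.05 m or angle between any of short_loaf, oval_tin, round_tin's own z axis and vertical above 0.8 rad).
It also fails if it takes over 72 s, if anything falls off the work surface, if the arm or the gripper's body presses on something with over 40 N, if the wrist force passes 120 N, or if a joint passes its speed limit or range.

ROBOT

A 7-joint arm with a two-finger parallel gripper is mounted at the origin on the work surface. World frame = base frame: x ahead of the robot, y to its left, z up, the work surface at z = 0. Lengths are in m, angles in rad, forces in N, time in s.
With the tool pointing down it reaches from about 0.4 to 0.85 m from the base axis. Payload 10.4 kg.
Tool frame: the origin (TCP) lies on the centre line of the jaws, within the pads' length; the fingertips stand 11 mm ahead of it and the grasp point (between the pads) lies 8 mm behind it; z points along the fingers, y is the line along which they close (so a half turn about z gives the same grasp; the last joint's range is limited). The gripper opens to 87 mm and grips with 3 to 60 N. Pads are 19 mm wide; open, the fingers measure 117 mm over their backs; the gripper's body (75 mm by 190 mm) begins 51 mm behind the grasp point.
Start: joints at [-1.18, 0.332, -0.065, 1.46, 0.022, 1.35, -0.088], TCP at [0.251, 0.572, 0.234] pointing down, gripper open.
Joint ranges: [-2.6, 2.6], [-0.5, 2.12], [-1.47, 1.34], [0.16, 2.42], [-1.27, 4.41], [0.06, 2.06], [-2.6, 2.6]. Speed limits (rad/s): [2.22, 2.22, 2.79, 2.79, 3.14, 3.14, 3.14].

INTERFACE

Orientations are given as a unit quaternion [x, y, z, w].
In Python, from bench import r gives the robot as it stands.
- The arm moves only by the shell command python3 -m pendant 'ROWS' [OPENING] [FORCE]. ROWS is JSON, a list of rows, each a list of 4 numbers: the shift along the tool's x, y, z in m, then the turn about the tool's z in rad. A call has 1 to 8 rows; each row shifts and turns the commanded pose from where the row before left it, along the tool's axes as they then stand; what a row does not reach is not made up. A row lasts 1/12 s, in which the tool goes at most 41.7 mm and 7.16 degrees, less where a joint would pass 70% of its speed; a pose out of reach is approached as far as the arm can. A call with a gripper value outside its range is refused whole. OPENING is the opening, from 0 (shut) to 1 (fully open), set as the call begins (- or left out, the last holds). The fingers move at their own pace and stop on an object; FORCE is the grip in N (left out, the last holds). Time passes only in rows, so rows that do not move let the fingers close. It gives the time, the measured TCP pose, the force, the opening and the grip force at its end, in the units of the state.
- r.read_state(): the state, without advancing time (a new reading comes with each control period).
- r.camera(name): name is "scene" or "side" or "wrist"; returns a dict with "img" (480x640x3 uint8, red, green, blue), "camera_matrix" (3x3 intrinsics, pixels), "xyz" and "attitude" of the camera in the world. Camera axes: x right, y down, z forward; pixel columns grow to the right and rows downward; lengths in m; the calibration is good to about 2 mm. A picture is of the moment at which its call begins. There is no depth.
- r.close_job(): hands the job in; it is judged then, once.
Trained networks look in the newest picture that a camera, given by its name, has taken for a name from the list of things; names that differ only in an ending like _2 or _b are one class to them, and where a whole thing is asked for, a point or a joint stands for the part that bears it (a point fixed in the world has none). Each returns a list of dicts, best first, with "score" (0 to 1); they miss things now and then, are a little off and sometimes report something else, mostly with a low value. They report only what shows in the picture. A call takes as long as a camera call. They do not tell look-alikes from the thing itself.
- r.outline_of(thing, camera): "mask" (480x640 bool, what is visible of it) and "bbox" ([centre column, centre row, width, height] in pixels, round what is visible of it).
The state is a dict: "time": time; "joint_positions": joint angles; "joint_vel": joint speeds; "joint_torque": joint torques, N m; "ee_pos": TCP position; "eef_rot": TCP orientation; "ft_force": force on the tool from outside, world axes, zero at the start; "torque": the same for the moment, N m; "width": finger opening in m; "grip_force": force on a finger pad.
Only numpy, scipy, OpenCV 4.12 (cv2) and the standard library are available. Lean on these libraries where they do the work, as an engineer would, in place of code of your own. Each camera call takes 0.05 s, during which the arm holds its last target. There are 200 camera calls.

## Working session

There is one attempt and no reset: what is moved stays moved. The work goes in short steps, Python scripts to look and compute and a shell command to move; the robot and the scene stay as the last step left them, time stands still between calls to the robot, and variables do not carry over. Pictures are saved under pics/ and viewed, at most 10 in all, crops included, and the job is handed in when it is done.

```bash
mkdir -p pics; ls
python3 - <<'E'
from bench import r
import cv2,numpy as np
s=r.read_state();print({k:np.round(v,3).tolist() for k,v in s.items()})
ims=[]
for n in ["scene","side","wrist"]:
    c=r.camera(n);print(n,c["camera_matrix"],c["xyz"],c["attitude"])
    cv2.imwrite(f"pics/{n}0.png",c["img"][:,:,::-1])
E
```

```text
pics
{'time': 0.0, 'joint_positions': [-1.18, 0.333, -0.065, 1.461, 0.022, 1.35, -0.088], 'joint_vel': [0.001, -0.001, -0.001, 0.001, 0.001, 0.001, 0.0], 'joint_torque': [0.0, -62.324, 0.025, -38.991, -0.061, 0.04, 0.0], 'ee_pos': [0.251, 0.572, 0.233], 'eef_rot': [0.205, 0.979, -0.001, -0.0], 'ft_force': [1.475, 0.579, 0.46], 'torque': [-0.051, -0.02, -0.02], 'grip_force': 0.0, 'width': 0.087}
scene [[526.24847942   0.         315.66190309]
 [  0.         526.24847942 241.79101975]
 [  0.           0.           1.        ]] [1.40173682 0.10452106 1.17121147] [ 0.62490283  0.70205514 -0.2490296  -0.23366493]
side [[471.82610986   0.         321.69718968]
 [  0.         471.82610986 231.94371022]
 [  0.           0.           1.        ]] [-0.22587195 -0.58961184  0.72466677] [ 0.79953077 -0.36867869  0.19393261 -0.43268547]
wrist [[378.77334121   0.         314.52905744]
 [  0.         378.77334121 238.56694665]
 [  0.           0.           1.        ]] [0.18426632 0.60211497 0.3850856 ] [0.82987391 0.54131557 0.07351515 0.11350009]
```

View pics/scene0.png

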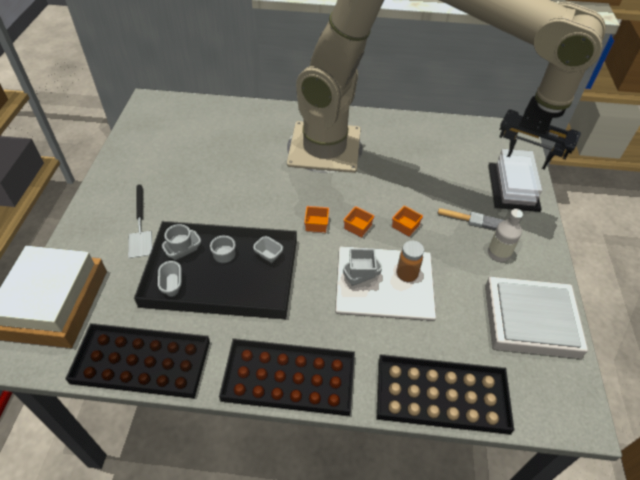

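View pics/side0.png

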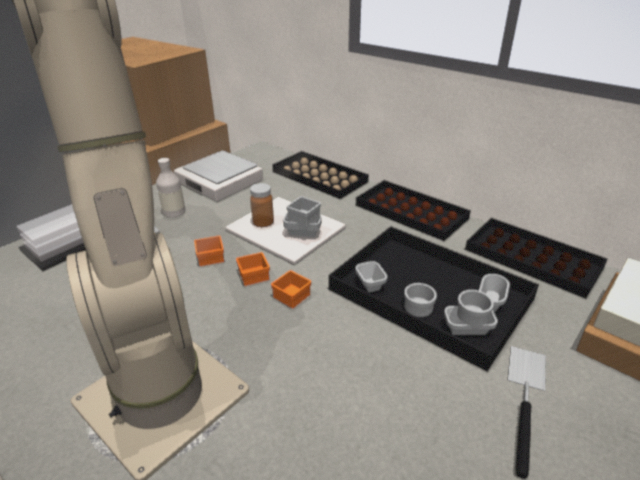

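The crate is on the robot's right (scene image, left). The stack with the square tin is at scene (362,265) and the jar at (410,260). The round tin on the loaf is at (178,238), and the oval at (170,278). The middle and +y places of the far row, around (215,285) and (268,290), are empty.

```bash
cat > h.py <<'E'
from bench import r
import cv2,numpy as np
from scipy.spatial.transform import Rotation as Rn
from scipy.optimize import minimize
def cam(n,save=None):
    c=r.camera(n);c["R"]=Rn.from_quat(c["attitude"]).as_matrix()
    if save: cv2.imwrite(f"pics/{save}.png",c["img"][:,:,::-1])
    return c
def proj(c,P):
    q=(np.atleast_2d(P)-c["xyz"])@c["R"]; q=q@np.array(c["camera_matrix"]).T
    return q[:,:2]/q[:,2:]
def ray(c,uv):
    d=c["R"]@np.linalg.solve(c["camera_matrix"],[uv[0],uv[1],1.]); return np.array(c["xyz"]),d/np.linalg.norm(d)
def onplane(c,uv,z):
    o,d=ray(c,uv); return o+d*(z-o[2])/d[2]
def tri(obs):
    A=np.zeros((3,3));b=np.zeros(3)
    L=[ray(c,uv) for c,uv in obs]
    for o,d in L:
        M=np.eye(3)-np.outer(d,d);A+=M;b+=M@o
    p=np.linalg.solve(A,b)
    return p,max(np.linalg.norm((np.eye(3)-np.outer(d,d))@(p-o)) for o,d in L)
def rrect(a,b,rad,z,n=8):
    P=[]
    for k,(sx,sy) in enumerate([(1,1),(-1,1),(-1,-1),(1,-1)]):
        t=np.linspace(0,np.pi/2,n)+k*np.pi/2
        P+=[(sx*(a/2-rad)+rad*np.cos(i),sy*(b/2-rad)+rad*np.sin(i),z) for i in t]
    return np.array(P)
# rim size, corner radius, foot size, foot radius
T={"loaf":(.1,.058,.017,.07,.028,.008),"odd_square":(.068,.068,.008,.062,.062,.006),"odd_round":(.068,.068,.034,.062,.062,.031),
 "oval_tin":(.1,.058,.029,.07,.028,.014),"short_loaf":(.074,.058,.017,.044,.028,.008)}
def model(k):
    a,b,q,fa,fb,fr=T[k]
    return np.vstack([rrect(a,b,q,.04),rrect(a,b,q,.03),rrect(fa,fb,fr,0)])
def sil(c,k,p):
    x,y,z,w=p;R=Rn.from_euler("z",w).as_matrix()
    h=cv2.convexHull(proj(c,model(k)@R.T+[x,y,z]).astype(np.float32))
    m=np.zeros((480,640),np.uint8);cv2.fillConvexPoly(m,np.round(h*16).astype(np.int32),255,cv2.LINE_AA,4);return m/255.
def fit(k,obs,p0,free=(0,1,2,3)):
    free=list(free)
    def f(q):
        p=np.array(p0,float);p[free]=q
        e=0
        for c,m in obs:
            s=sil(c,k,p);e+=1-np.minimum(s,m).sum()/np.maximum(s,m).sum()
        return e/len(obs)
    x0=np.array(p0,float)[free];st=np.array([.01,.01,.01,.3])[free]
    sim=np.vstack([x0]+[x0+st*np.eye(len(free))[i] for i in range(len(free))])
    o=minimize(f,x0,method="Nelder-Mead",options=dict(initial_simplex=sim,maxiter=200,xatol=1e-4,fatol=1e-4))
    p=np.array(p0,float);p[free]=o.x;return p,o.fun
def det(n,cn):
    L=r.outline_of(n,cn);return [(round(float(d["score"]),2),np.round(d["bbox"]).astype(int).tolist(),d["mask"]) for d in L]
def totool(p):  # world displacement to tool axes + state
    s=r.read_state();R=Rn.from_quat(s["eef_rot"]).as_matrix();return R.T@(np.array(p)-s["ee_pos"])
E
python3 - <<'E'
from h import *
C={n:cam(n) for n in ["scene","side","wrist"]}
for n in ["crate","board","stack_upper","odd_square","odd_round","loose_loaf","oval_tin","short_loaf","round_tin","jar","bottle","palette_knife"]:
    D={}
    for cn in ["scene","side"]:
        L=det(n,cn);print(n,cn,[(a,b) for a,b,m in L][:4])
        if L:
            ys,xs=np.nonzero(L[0][2]);D[cn]=(xs.mean(),ys.mean())
    if len(D)==2: print("   tri",[np.round(v,3) for v in tri([(C[k],v) for k,v in D.items()])])
E
```

```text
crate scene [(0.69, [216, 270, 162, 103])]
crate side []
board scene [(0.74, [385, 283, 100, 78])]
board side [(0.7, [286, 231, 114, 68]), (0.56, [527, 416, 34, 127])]
   tri [array([ 0.551,  0.23 , -0.022]), np.float64(0.003)]
stack_upper scene [(0.49, [361, 272, 38, 22]), (0.26, [409, 260, 31, 43])]
stack_upper side [(0.64, [304, 222, 40, 11])]
   tri [array([0.55 , 0.147, 0.049]), np.float64(0.007)]
odd_square scene [(0.89, [362, 264, 30, 29]), (0.65, [314, 220, 28, 24]), (0.61, [361, 220, 33, 30]), (0.6, [405, 221, 36, 30])]
odd_square side [(0.97, [209, 251, 27, 31]), (0.82, [255, 270, 36, 32]), (0.81, [304, 210, 29, 28]), (0.78, [290, 288, 39, 40])]
   tri [array([ 0.382,  0.221, -0.025]), np.float64(0.09)]
odd_round scene [(0.89, [179, 237, 26, 30])]
odd_round side [(0.98, [475, 306, 34, 34]), (0.69, [433, 298, 210, 148])]
   tri [array([ 0.513, -0.353,  0.069]), np.float64(0.001)]
loose_loaf scene [(0.57, [181, 244, 34, 23])]
loose_loaf side [(0.77, [470, 322, 48, 28])]
   tri [array([ 0.509, -0.347,  0.024]), np.float64(0.001)]
oval_tin scene [(0.57, [169, 279, 23, 33])]
ova
[... 241 characters left out ...]
4(0.001)]
round_tin scene [(0.9, [223, 250, 24, 27]), (0.74, [409, 260, 33, 39])]
round_tin side [(0.8, [421, 299, 32, 35])]
   tri [array([ 0.505, -0.235,  0.029]), np.float64(0.001)]
jar scene [(0.7, [409, 259, 31, 38])]
jar side [(0.74, [262, 203, 24, 48]), (0.4, [302, 220, 40, 15])]
   tri [array([0.519, 0.278, 0.073]), np.float64(0.001)]
bottle scene [(0.96, [503, 239, 29, 50])]
bottle side [(0.96, [169, 189, 30, 63])]
   tri [array([0.401, 0.543, 0.072]), np.float64(0.001)]
palette_knife scene [(0.73, [140, 222, 28, 71]), (0.63, [169, 281, 24, 35]), (0.41, [216, 271, 160, 102])]
palette_knife side [(0.78, [526, 413, 37, 131])]
   tri [array([ 0.437, -0.506, -0.013]), np.float64(0.001)]
```

Run:
```python
from h import *
C={n:cam(n) for n in ["scene","side"]}
def get(n,cn,uv):
    L=det(n,cn);return min(L,key=lambda d:np.hypot(d[1][0]-uv[0],d[1][1]-uv[1]))[2]
sq=[(C["scene"],get("odd_square","scene",(362,264))),(C["side"],get("odd_square","side",(304,210)))]
cen=[(c,np.argwhere(m).mean(0)[::-1]) for c,m in sq]
t=tri(cen);print("sq tri",t)
for w in (0,.4,-.4): print(fit("odd_square",sq,[*t[0][:2],.065,w]))
for n,k,p in [("odd_round","odd_round",[.513,-.353,.046,0]),("round_tin","odd_round",[.505,-.235,.006,0])]:
    o=[(C[c],get(n,c,uv)) for c,uv in zip(["scene","side"],[(179,237),(475,306)] if n=="odd_round" else [(223,250),(421,299)])]
    print(n,fit(k,o,p,(0,1,2)))
for n,p,uv in [("oval_tin",[.629,-.35,.006,0],[(169,279),(495,292)]),("short_loaf",[.497,-.11,.006,0],[(268,251),(371,274)])]:
    o=[(C[c],get(n,c,u)) for c,u in zip(["scene","side"],uv)]
    for w in (-.6,.6,1.5): print(n,fit(n,o,[*p[:3],w],))
# crate centre via corners of mask
for n,z in (("crate",.045),("board",.015)):
    m=get(n,"scene",(216,270) if n=="crate" else (385,283)).astype(np.uint8)
    q=cv2.approxPolyN(max(cv2.findContours(m,0,2)[0],key=cv2.contourArea),4)[0] if hasattr(cv2,"approxPolyN") else None
    print(n,[np.round(onplane(C["scene"],u,z)[:2],3).tolist() for u in q])
```

```text
sq tri (array([0.55189607, 0.15200268, 0.08779764]), np.float64(0.0007539074659447838))
(array([0.5513771 , 0.15124842, 0.06670762, 0.08132342]), np.float64(0.11309440181179714))
(array([0.55185424, 0.15196715, 0.06638392, 0.0816034 ]), np.float64(0.11272828162186138))
(array([0.55139847, 0.15193207, 0.066033  , 0.08767849]), np.float64(0.11301513647288508))
odd_round (array([ 0.51419945, -0.35196363,  0.04693825,  0.        ]), np.float64(0.15701803467462672))
round_tin (array([ 0.50682126, -0.23510263,  0.0067115 ,  0.        ]), np.float64(0.1316556317081511))
oval_tin (array([ 0.62854551, -0.34849868,  0.00824903,  0.33251308]), np.float64(0.16645697193337716))
oval_tin (array([ 0.6284419 , -0.3486241 ,  0.00761039,  0.33976437]), np.float64(0.166340722071748))
oval_tin (array([ 0.62887371, -0.3485739 ,  0.00933358,  0.33119905]), np.float64(0.16653559296293324))
short_loaf (array([ 0.49635523, -0.10967606,  0.00856804, -2.11789757]), np.float64(0.11455605002716729))
short_loaf (array([ 0.49708113, -0.10853954,  0.00718748,  1.00493783]), np.float64(0.11042939724625828))
short_loaf (array([ 0.49684369, -0.10865789,  0.00660631,  1.01687373]), np.float64(0.11089156615580203))
crate [[0.425, -0.035], [0.723, -0.028], [0.733, -0.422], [0.437, -0.43]]
board [[0.431, 0.343], [0.668, 0.352], [0.667, 0.091], [0.441, 0.085]]
```

```bash
python3 -m pendant '[[-0.028,-0.0165,0,0],[-0.028,-0.0165,0,0],[-0.028,-0.0165,0,0],[-0.028,-0.0165,0,0],[-0.028,-0.0165,0,0],[-0.028,-0.0165,0,0],[-0.028,-0.0165,0,0],[-0.028,-0.0165,0,0]]' 1; python3 -m pendant '[[-0.028,-0.0165,0,0],[-0.028,-0.0165,0,0],[-0.028,-0.0165,0,0],[-0.028,-0.0165,0,0],[-0.028,-0.0165,0,0],[-0.028,-0.0165,0,0],[-0.028,-0.0165,0,0],[-0.028,-0.0165,0,0]]';  python3 -m pendant '[[0,0,0,-0.1235],[0,0,0,-0.1235],[0,0,0,-0.1235],[0,0,0,-0.1235],[0,0,0,0],[0,0,0,0]]'
python3 - <<'E'
from h import *
c=cam("wrist","w1")
print(c["xyz"]); 
for n in ["odd_square","stack_upper","stack_lower"]:
    for a,b,m in det(n,"wrist"): print(n,a,b)
L=det("odd_square","wrist")
for w in (0.08,): print(fit("odd_square",[(c,L[0][2])],[.552,.152,.065,w],(0,1,3)))
s=r.read_state();print(s["ee_pos"],s["eef_rot"],totool([.552,.152,.1]))
E
```

```text
time: 2.87
ee_pos: [0.404, 0.3599, 0.2338]
eef_rot: [0.205, 0.979, 0.0, 0.0]
ft_force: [0.5, -0.2, 0.2]
width: 0.0873
grip_force: 0.0
time: 3.53
ee_pos: [0.5561, 0.149, 0.2338]
eef_rot: [0.205, 0.979, 0.0, 0.0]
ft_force: [0.7, -0.3, -0.6]
width: 0.0869
grip_force: 0.0
time: 4.03
ee_pos: [0.5553, 0.1504, 0.2336]
eef_rot: [-0.038, 0.999, 0.0, 0.0]
ft_force: [0.9, -0.3, 0.1]
width: 0.0869
grip_force: 0.0
[0.48240018 0.14534391 0.38583156]
odd_square 0.72 [311, 13, 60, 27]
odd_square 0.67 [482, 9, 45, 13]
odd_square 0.56 [167, 8, 89, 10]
odd_square 0.55 [314, 225, 94, 92]
stack_upper 0.8 [319, 206, 118, 84]
(array([0.552, 0.152, 0.065, 0.08 ]), np.float64(1.0))
[0.55531471 0.15047956 0.23353459] [-3.91828806e-02  9.99232056e-01  1.65119379e-05  7.48533658e-06] [0.00318764 0.001771   0.1335346 ]
```

View pics/w1.png

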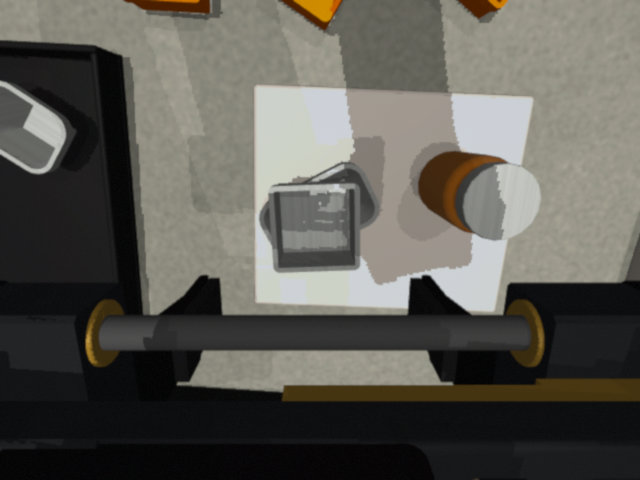

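The square tin is at (314,225) in the wrist view. The stack shows beneath it with its long axis running from (262,230) to (375,180), and the jar is clear on the right.

Run:
```python
from h import *
c=cam("wrist")
L=det("odd_square","wrist");m=min(L,key=lambda d:np.hypot(d[1][0]-314,d[1][1]-225))[2]
p,e=fit("odd_square",[(c,m)],[.552,.152,.066,.08],(0,1,3));print(p,e)
s=r.read_state();y=Rn.from_quat(s["eef_rot"]).as_matrix()[:,1];print(np.degrees(np.arctan2(y[1],y[0])),np.degrees(p[3])+90,totool([*p[:2],.105]))
```

```text
[0.55274541 0.15105934 0.066      0.10765086] 0.0369274887738148
94.53609829677077 96.16793998502143 [0.00250113 0.0007777  0.12853117]
```

```bash
python3 -m pendant '[[0.0025,0.001,0.03,-0.028],[0,0,0.03,0],[0,0,0.03,0],[0,0,0.025,0],[0,0,0.0155,0],[0,0,0,0],[0,0,0,0]]' 1; python3 -m pendant '[[0,0,0,0],[0,0,0,0],[0,0,0,0],[0,0,0,0],[0,0,0,0],[0,0,0,0],[0,0,0,0],[0,0,0,0]]' 0.6 15;python3 -m pendant '[[0,0,-0.01,0],[0,0,-0.02,0],[0,0,-0.03,0],[0,0,-0.03,0],[0,0,-0.02,0],[0,0,0,0]]'
```

```text
time: 4.97
ee_pos: [0.5525, 0.1511, 0.1029]
eef_rot: [-0.054, 0.999, -0.0, -0.001]
ft_force: [1.2, 0.0, 0.7]
width: 0.0869
grip_force: 0.0
time: 5.63
ee_pos: [0.5533, 0.1514, 0.104]
eef_rot: [-0.054, 0.999, 0.0, 0.001]
ft_force: [-0.8, -0.2, 7.2]
width: 0.0678
grip_force: 15.0
time: 6.13
ee_pos: [0.5546, 0.1517, 0.2184]
eef_rot: [-0.054, 0.999, 0.001, 0.003]
ft_force: [0.6, -0.7, -0.5]
width: 0.0674
grip_force: 15.0
```

```bash
python3 -m pendant '[[-0.0062,-0.0327,0,0],[-0.0062,-0.0327,0,0],[-0.0062,-0.0327,0,0],[-0.0062,-0.0327,0,0],[-0.0062,-0.0327,0,0],[-0.0062,-0.0327,0,0],[-0.0062,-0.0327,0,0],[-0.0062,-0.0327,0,0]]';  python3 -m pendant '[[0,0,0,0.08],[0,0,0,0],[0,0,0,0],[0,0,0,0]]'
python3 - <<'E'
from h import *
c=cam("wrist","w2");S=cam("scene");D=cam("side")
for n,cn in [("stack_upper","scene"),("stack_upper","side"),("stack_lower","scene"),("stack_lower","side")]: print(n,cn,[d[:2] for d in det(n,cn)])
def get(cn,uv): return min(det("stack_upper",cn),key=lambda d:np.hypot(d[1][0]-uv[0],d[1][1]-uv[1]))[2]
o=[(S,get("scene",(361,272))),(D,get("side",(303,222)))]
for w in (1.9,2.3): print(fit("loaf",o,[.552,.15,.025,w]))
E
```

```text
time: 6.8
ee_pos: [0.6302, -0.105, 0.2126]
eef_rot: [-0.054, 0.999, 0.0, -0.0]
ft_force: [0.7, -0.2, -0.3]
width: 0.0676
grip_force: 15.0
time: 7.13
ee_pos: [0.6302, -0.1019, 0.2127]
eef_rot: [-0.016, 1.0, 0.0, -0.0]
ft_force: [-1.0, 0.0, -1.4]
width: 0.0679
grip_force: 15.0
stack_upper scene [(0.73, [363, 267, 42, 26])]
stack_upper side [(0.57, [303, 219, 38, 15])]
stack_lower scene [(0.43, [409, 261, 33, 43]), (0.41, [502, 236, 31, 51]), (0.37, [178, 237, 30, 30])]
stack_lower side [(0.73, [496, 290, 28, 36]), (0.61, [303, 231, 29, 10])]
(array([0.54860511, 0.15348355, 0.02848451, 2.17315588]), np.float64(0.23790012646314063))
(array([0.54835308, 0.15415586, 0.02804723, 2.19988708]), np.float64(0.23743356578198938))
```

View pics/w2.png

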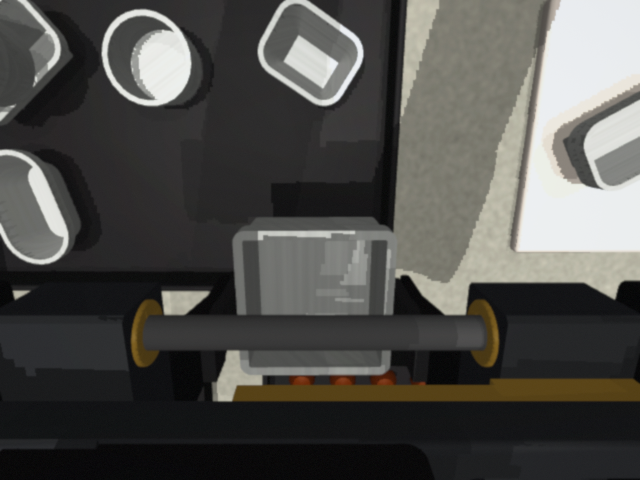

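The tin is held level at (315,300), the crate's +y/far corner is at about (392,280), and the place below is empty.

Run:
```python
from h import *
c=cam("wrist")
for u in [(200,284),(60,285),(401,150),(405,30)]: print(u,onplane(c,u,.045))
print(totool([.63,-.105,.046]))
```

```text
(200, 284) [ 0.69196029 -0.20510017  0.045     ]
(60, 285) [ 0.69641085 -0.33229766  0.045     ]
(401, 150) [ 0.56860778 -0.03314666  0.045     ]
(405, 30) [ 0.47967997 -0.03799505  0.045     ]
[ 0.00039458 -0.00159329  0.16704915]
```

```bash
python3 -m pendant '[[0.002,-0.003,0.035,0],[0,0,0.035,0],[0,0,0.035,0],[0,0,0.03,0],[0,0,0.02,0],[0,0,0.01,0],[0,0,0.003,0],[0,0,0,0]]'; python3 -m pendant '[[0,0,0,0],[0,0,0,0],[0,0,0,0],[0,0,0,0]]' 0.88
```

```text
time: 8.3
ee_pos: [0.6285, -0.1066, 0.0451]
eef_rot: [-0.014, 1.0, 0.0, -0.0]
ft_force: [-0.4, 0.3, -1.4]
width: 0.068
grip_force: 15.0
time: 8.63
ee_pos: [0.6289, -0.1066, 0.0458]
eef_rot: [-0.014, 1.0, 0.0, 0.001]
ft_force: [-0.3, -0.2, -0.1]
width: 0.0758
grip_force: 0.0
```

```bash
python3 -m pendant '[[0,0,-0.02,0],[0,0,-0.04,0],[0,0,-0.04,0],[0,0,-0.04,0],[0,0,-0.03,0],[0,0,-0.02,0],[0,0,0,0]]' 1; python3 -m pendant '[[0.0174,-0.0346,0,0],[0.0174,-0.0346,0,0],[0.0174,-0.0346,0,0],[0.0174,-0.0346,0,0],[0.0174,-0.0346,0,0],[0.0174,-0.0346,0,0],[0.0174,-0.0346,0,0],[0,0,0,0]]'; python3 -m pendant '[[0,0,0,0],[0,0,0,0]]'
python3 - <<'E'
from h import *
c=cam("wrist","w3")
for n in ["odd_round","loose_loaf","odd_square","oval_tin"]: print(n,[d[:2] for d in det(n,"wrist")])
p0=proj(c,[[.514,-.352,.086]]);print(p0)
m=min(det("odd_round","wrist"),key=lambda d:np.hypot(*(np.array(d[1][:2])-p0[0])))[2]
p,e=fit("odd_round",[(c,m)],[.514,-.352,.0465,0],(0,1));print(p,e,totool([*p[:2],.0865]))
E
```

```text
time: 9.22
ee_pos: [0.6304, -0.1071, 0.2409]
eef_rot: [-0.014, 1.0, -0.0, 0.004]
ft_force: [1.5, -0.4, -0.0]
width: 0.0868
grip_force: 0.0
time: 9.88
ee_pos: [0.5076, -0.3606, 0.2352]
eef_rot: [-0.009, 1.0, -0.002, -0.001]
ft_force: [-1.7, -1.2, 0.4]
width: 0.0871
grip_force: 0.0
time: 10.05
ee_pos: [0.5136, -0.3516, 0.2346]
eef_rot: [-0.014, 1.0, 0.0, -0.0]
ft_force: [0.9, 1.1, 0.6]
width: 0.0867
grip_force: 0.0
odd_round [(0.82, [314, 224, 84, 84])]
loose_loaf [(0.89, [318, 209, 115, 99])]
odd_square []
oval_tin [(0.69, [312, 324, 61, 93])]
[[313.20359257 226.50096989]]
[ 0.51414183 -0.35245897  0.0465      0.        ] 0.03752054121513637 [ 5.11282707e-06 -1.34160604e-03  1.48450929e-01]
```

View pics/w3.png

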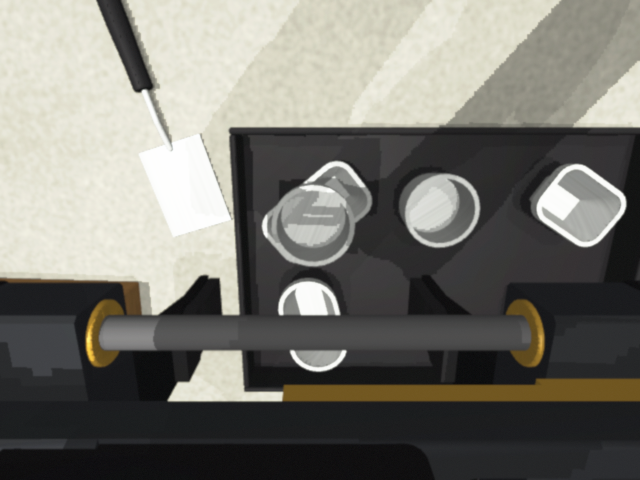

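The round tin is centred at (314,224) on the loaf, whose long axis runs lower-left to upper-right. Fingers in this orientation straddle it clear of its neighbours.

```bash
python3 -m pendant '[[0,-0.001,0.035,0],[0,0,0.035,0],[0,0,0.035,0],[0,0,0.03,0],[0,0,0.015,0],[0,0,0,0],[0,0,0,0]]' 1; python3 -m pendant '[[0,0,0,0],[0,0,0,0],[0,0,0,0],[0,0,0,0],[0,0,0,0],[0,0,0,0],[0,0,0,0],[0,0,0,0]]' 0.6 15;python3 -m pendant '[[0,0,-0.01,0],[0,0,-0.02,0],[0,0,-0.03,0],[0,0,-0.03,0],[0,0,-0.01,0],[0,0,0,0]]'
```

```text
time: 10.93
ee_pos: [0.5135, -0.3527, 0.0849]
eef_rot: [-0.014, 1.0, 0.0, -0.0]
ft_force: [0.3, -0.0, 0.1]
width: 0.0869
grip_force: 0.0
time: 11.6
ee_pos: [0.5141, -0.3532, 0.086]
eef_rot: [-0.014, 1.0, -0.0, 0.001]
ft_force: [-0.4, 1.3, 8.2]
width: 0.067
grip_force: 15.0
time: 12.1
ee_pos: [0.5145, -0.3541, 0.1884]
eef_rot: [-0.014, 1.0, -0.001, 0.002]
ft_force: [0.8, -0.2, -1.2]
width: 0.0667
grip_force: 15.0
```

```bash
python3 -m pendant '[[-0.0239,0.0245,0,0],[-0.0239,0.0245,0,0],[-0.0239,0.0245,0,0],[-0.0239,0.0245,0,0],[-0.0239,0.0245,0,0],[0,0,0,0],[0,0,0,0],[0,0,0,0]]'; python3 -m pendant '[[0,0,0.035,0],[0,0,0.035,0],[0,0,0.03,0],[0,0,0.02,0],[0,0,0.014,0],[0,0,0.006,0],[0,0,0,0]]'; python3 -m pendant '[[0,0,0,0],[0,0,0,0],[0,0,0,0],[0,0,0,0]]' 0.88
```

```text
time: 12.77
ee_pos: [0.6286, -0.2276, 0.1835]
eef_rot: [-0.014, 1.0, -0.0, -0.001]
ft_force: [-0.2, -0.2, -1.2]
width: 0.0672
grip_force: 15.0
time: 13.35
ee_pos: [0.6286, -0.2285, 0.0448]
eef_rot: [-0.013, 1.0, -0.0, -0.0]
ft_force: [-0.1, -0.0, -1.3]
width: 0.0671
grip_force: 15.0
time: 13.68
ee_pos: [0.6298, -0.2275, 0.0457]
eef_rot: [-0.014, 1.0, -0.0, 0.001]
ft_force: [-0.2, 0.0, -0.5]
width: 0.0759
grip_force: 0.0
```

```bash
python3 -m pendant '[[0,0,-0.02,0],[0,0,-0.04,0],[0,0,-0.04,0],[0,0,-0.04,0],[0,0,-0.03,0],[0,0,-0.02,0],[0,0,0,0]]' 1; python3 -m pendant '[[0.0241,-0.0238,0,0],[0.0241,-0.0238,0,0],[0.0241,-0.0238,0,0],[0.0241,-0.0238,0,0],[0.0241,-0.0238,0,0],[0,0,0,0],[0,0,0,0],[0,0,0,0]]'
python3 - <<'E'
from h import *
c=cam("wrist");S=cam("scene");D=cam("side")
O=[]
for cc,cn,uv in [(c,"wrist",(318,209)),(S,"scene",(181,244)),(D,"side",(470,322))]:
    L=det("loose_loaf",cn);print(cn,[d[:2] for d in L])
    L=[d for d in L if np.hypot(d[1][0]-uv[0],d[1][1]-uv[1])<35]
    if L:O.append((cc,L[0][2]))
for w in (2.2,):
    for o,f in ((O[:1],(0,1,3)),(O[1:],(0,1,2,3)),(O,(0,1,2,3))):
        p,e=fit("loaf",o,[.51,-.349,.006,w],f);print(p,e)
s=r.read_state();y=Rn.from_quat(s["eef_rot"]).as_matrix()[:,1];print(s["ee_pos"],np.degrees(np.arctan2(y[1],y[0])),np.degrees(p[3])-90,totool([*p[:2],.046]))
E
```

```text
time: 14.27
ee_pos: [0.6313, -0.2282, 0.2411]
eef_rot: [-0.014, 1.0, -0.001, 0.004]
ft_force: [1.1, -0.5, -0.3]
width: 0.087
grip_force: 0.0
time: 14.93
ee_pos: [0.5128, -0.349, 0.2347]
eef_rot: [-0.014, 1.0, 0.0, 0.0]
ft_force: [0.4, 0.7, 0.3]
width: 0.087
grip_force: 0.0
wrist [(0.73, [315, 211, 108, 104])]
scene [(0.59, [180, 245, 37, 26])]
side [(0.84, [470, 320, 50, 27])]
[ 0.51146409 -0.3493658   0.006       2.27684858] 0.029019633392123434
[ 0.51121467 -0.3484036   0.00687378  2.31666837] 0.0768597342739556
[ 0.51131248 -0.34900792  0.00661772  2.30098091] 0.06441303561504756
[ 0.51301375 -0.34886478  0.23478427] 91.69574390557969 41.83649499540357 [ 1.66894550e-03 -1.42369858e-04  1.88784563e-01]
```

```bash
python3 -m pendant '[[0.0015,0,0.02,0.1116],[0,0,0.02,0.1116],[0,0,0.02,0.1116],[0,0,0.02,0.1116],[0,0,0,0.1116],[0,0,0,0.1116],[0,0,0,0.1116],[0,0,0,0.1116]]' 0.9; python3 -m pendant '[[0,0,0,0],[0,0,0,0],[0,0,0,0]]'
python3 - <<'E'
from h import *
c=cam("wrist","w4")
L=det("loose_loaf","wrist");print([d[:2] for d in L])
p,e=fit("loaf",[(c,L[0][2])],[.5113,-.349,.006,2.29],(0,1,3));print(p,e)
s=r.read_state();y=Rn.from_quat(s["eef_rot"]).as_matrix()[:,1];print(s["ee_pos"],np.degrees(np.arctan2(y[1],y[0])),np.degrees(p[3])-90,totool([*p[:2],.046]))
E
```

```text
time: 15.9
ee_pos: [0.5112, -0.3493, 0.1548]
eef_rot: [0.421, 0.907, 0.0, -0.0]
ft_force: [-1.1, 0.2, -0.3]
width: 0.0788
grip_force: 0.0
time: 16.15
ee_pos: [0.5111, -0.3494, 0.155]
eef_rot: [0.417, 0.909, -0.0, -0.0]
ft_force: [0.3, 0.4, -0.6]
width: 0.0784
grip_force: 0.0
[(0.87, [315, 236, 85, 140])]
[ 0.51149479 -0.34970758  0.006       2.28903981] 0.0218737512801086
[ 0.51099101 -0.34961413  0.15503575] 40.61118720156405 41.152320014890535 [-0.00039603  0.00029867  0.10903583]
```

View pics/w4.png

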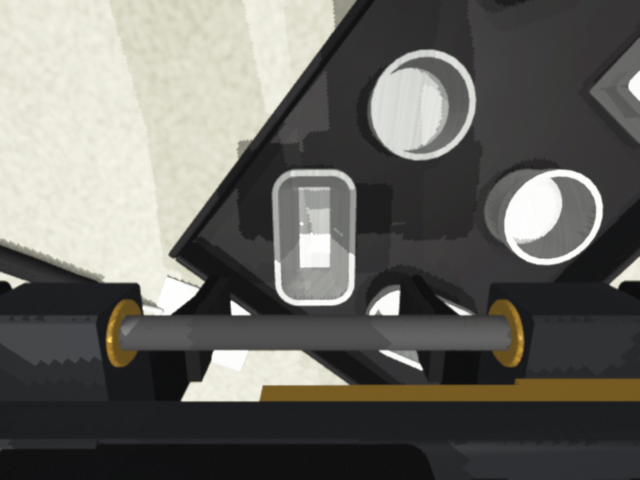

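The loaf is squared to the jaws, centred at (315,236), with both fingers clear of the oval and the walls.

```bash
python3 -m pendant '[[0,0,0.03,-0.008],[0,0,0.03,0],[0,0,0.025,0],[0,0,0.015,0],[0,0,0.0075,0],[0,0,0,0],[0,0,0,0]]'; python3 -m pendant '[[0,0,0,0],[0,0,0,0],[0,0,0,0],[0,0,0,0],[0,0,0,0],[0,0,0,0],[0,0,0,0],[0,0,0,0]]' 0.5 15;python3 -m pendant '[[0,0,-0.01,0],[0,0,-0.02,0],[0,0,-0.03,0],[0,0,-0.035,0],[0,0,-0.035,0],[0,0,-0.03,0],[0,0,0,0],[0,0,0,0]]'
```

```text
time: 16.83
ee_pos: [0.5112, -0.35, 0.0481]
eef_rot: [0.415, 0.91, -0.0, 0.0]
ft_force: [-0.3, -0.4, 1.0]
width: 0.0784
grip_force: 0.0
time: 17.5
ee_pos: [0.5113, -0.3498, 0.0481]
eef_rot: [0.415, 0.91, 0.0, 0.0]
ft_force: [-0.8, 0.5, 6.6]
width: 0.0582
grip_force: 15.0
time: 18.17
ee_pos: [0.5114, -0.3502, 0.2094]
eef_rot: [0.415, 0.91, 0.0, 0.002]
ft_force: [0.3, -0.6, -2.4]
width: 0.0579
grip_force: 15.0
```

```bash
python3 -m pendant '[[0.0213,0.0299,0,0],[0.0213,0.0299,0,0],[0.0213,0.0299,0,0],[0.0213,0.0299,0,0],[0.0213,0.0299,0,0],[0.0213,0.0299,0,0]]'; python3 -m pendant '[[0.0213,0.0299,0,0],[0.0213,0.0299,0,0],[0.0213,0.0299,0,0],[0.0213,0.0299,0,0],[0.0213,0.0299,0,0],[0.0213,0.0299,0,0]]'; python3 -m pendant '[[0,0,0,0],[0,0,0,0],[0,0,0,0]]'
python3 - <<'E'
from h import *
c=cam("wrist","w5");S=cam("scene");D=cam("side")
s=r.read_state();print(s["ee_pos"])
O=[]
for cc,cn in [(c,"wrist"),(S,"scene"),(D,"side")]:
    uv=proj(cc,[[.5485,.1535,.05]])[0]
    for n in ["stack_upper","loose_loaf"]:
        L=det(n,cn);print(n,cn,uv,[d[:2] for d in L])
        if n=="stack_upper":
            L=[d for d in L if np.hypot(d[1][0]-uv[0],d[1][1]-uv[1])<40]
            if L:O.append((cc,L[0][2]))
for o,f in ((O[:1],(0,1,3)),):
    p,e=fit("loaf",o,[.5485,.1535,.025,2.18],f);print(p,e)
E
```

```text
time: 18.67
ee_pos: [0.562, -0.1335, 0.206]
eef_rot: [0.415, 0.91, -0.0, -0.001]
ft_force: [1.1, -0.6, -0.8]
width: 0.0579
grip_force: 15.0
time: 19.17
ee_pos: [0.6138, 0.0803, 0.2059]
eef_rot: [0.415, 0.91, -0.001, -0.001]
ft_force: [0.6, 0.1, -1.4]
width: 0.058
grip_force: 15.0
time: 19.42
ee_pos: [0.6139, 0.0778, 0.2061]
eef_rot: [0.415, 0.91, -0.001, -0.001]
ft_force: [-0.4, -0.5, -1.2]
width: 0.058
grip_force: 15.0
[0.61428891 0.07674195 0.20718402]
stack_upper wrist [314.56041167  97.61711203] [(0.82, [317, 93, 91, 152])]
loose_loaf wrist [314.56041167  97.61711203] [(0.71, [316, 285, 142, 195])]
stack_upper scene [361.99080826 269.85027239] [(0.89, [362, 268, 39, 30])]
loose_loaf scene [361.99080826 269.85027239] [(0.58, [326, 253, 27, 32]), (0.4, [217, 284, 29, 29])]
stack_upper side [302.63393215 222.20221361] [(0.64, [304, 220, 38, 16]), (0.27, [302, 232, 31, 15])]
loose_loaf side [302.63393215 222.20221361] [(0.78, [341, 176, 36, 22])]
[0.54863279 0.15406425 0.025      2.1249381 ] 0.025540005970275614
```

View pics/w5.png

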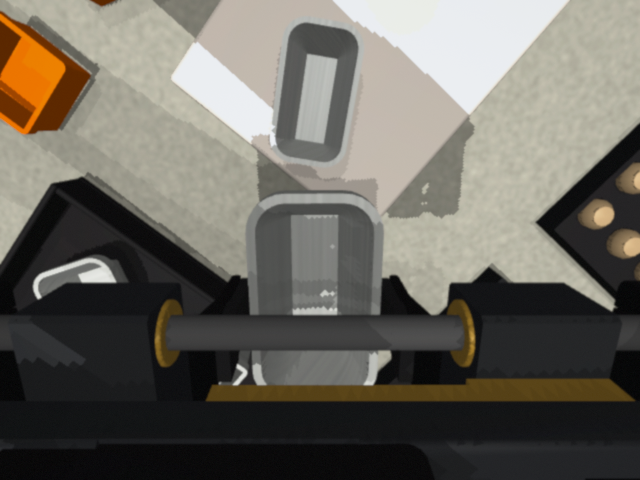

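The stack is at (317,93) and unobstructed. The held loaf at (316,285) is square in the jaws. Next I check the stack's height and the held tin's offset.

Run:
```python
from h import *
V={n:cam(n) for n in ["wrist","scene","side"]}
M={n:det("stack_upper",n)[0][2] for n in V}
p,e=fit("loaf",[(V[n],M[n]) for n in V],[.5486,.154,.026,2.125]);print("all",p,e)
p2,e=fit("loaf",[(V[n],M[n]) for n in ("wrist","scene")],[.5486,.154,.026,2.125]);print("w+s",p2,e)
s=r.read_state();R=Rn.from_quat(s["eef_rot"]).as_matrix();y=R[:,1];a=np.arctan2(y[1],y[0]);print(s["ee_pos"],a,"turn",-(2.125-np.pi/2-a))
# held tin: compare front edge
c=V["wrist"];m=det("loose_loaf","wrist")[0][2].copy()
t=s["ee_pos"];s0=sil(c,"loaf",[t[0],t[1],t[2]-.042,a+np.pi/2])>.5
print("front rows mask/model",[(np.nonzero(m[:,u])[0].min(),np.nonzero(s0[:,u])[0].min()) for u in (290,315,340)],[(np.nonzero(m[v])[0][[0,-1]],np.nonzero(s0[v])[0][[0,-1]]) for v in (230,260)])
q=proj(c,np.array([[*t[:2],t[2]-.002]])+np.array([[0,0,0],[R[0,0]*.01,R[1,0]*.01,0]]));print("10mm px",q)
print("tool shift to stack",totool([.5486,.1541,.2]))
```

```text
all [0.54859904 0.15433018 0.0249975  2.13098758] 0.17415847665611672
w+s [0.54826313 0.15436314 0.0223946  2.13502454] 0.08687265738816796
[0.61461776 0.07848728 0.20753864] 0.7141837043309722 turn 0.15998003112586878
front rows mask/model [(np.int64(190), np.int64(189)), (np.int64(190), np.int64(189)), (np.int64(190), np.int64(189))] [(array([246, 383]), array([245, 383])), (array([247, 382]), array([246, 382]))]
10mm px [[314.19506151 304.61263983]
 [314.15137481 283.64959916]]
tool shift to stack [ 0.10031287 -0.00037147  0.0075296 ]
```

```bash
python3 -m pendant '[[0.0251,0,0,0],[0.0251,0,0,0],[0.0251,0,0,0],[0.025,0,0,0],[0,0,0,0.0785],[0,0,0,0.0785],[0,0,0,0],[0,0,0,0]]'; python3 -m pendant '[[0,0,0.03,0],[0,0,0.03,0],[0,0,0.025,0],[0,0,0.015,0],[0,0,0,0],[0,0,0,0],[0,0,0,0]]'
python3 - <<'E'
from h import *
s=r.read_state();R=Rn.from_quat(s["eef_rot"]).as_matrix();print(s["ee_pos"],np.arctan2(R[1,1],R[0,1])+np.pi/2,totool([.5486,.1541,.077]),s["ft_force"])
E
```

```text
time: 20.88
ee_pos: [0.549, 0.1542, 0.2076]
eef_rot: [0.484, 0.875, 0.0, 0.0]
ft_force: [-0.7, 0.4, -1.6]
width: 0.0582
grip_force: 15.0
time: 21.47
ee_pos: [0.5498, 0.1543, 0.1088]
eef_rot: [0.485, 0.874, 0.001, 0.001]
ft_force: [-0.4, 0.3, -1.2]
width: 0.0574
grip_force: 15.0
[0.54982842 0.15425018 0.10884486] 2.12862388846992 [ 0.00053424 -0.00117563  0.03184273] [-0.36549186  0.33803509 -1.17173575]
```

```bash
python3 -m pendant '[[0,-0.0005,0.01,0],[0,0,0.008,0],[0,0,0.005,0],[0,0,0.003,0],[0,0,0.003,0],[0,0,0.002,0],[0,0,0,0],[0,0,0,0]]'
```

```text
time: 22.13
ee_pos: [0.5487, 0.1541, 0.077]
eef_rot: [0.485, 0.874, 0.0, 0.0]
ft_force: [-1.9, -0.2, 3.5]
width: 0.0576
grip_force: 15.0
```

```bash
python3 -m pendant '[[0,0,0,0],[0,0,0,0],[0,0,0,0],[0,0,0,0],[0,0,0,0],[0,0,0,0]]' 0.85; python3 -m pendant '[[0,0,-0.01,0],[0,0,-0.02,0],[0,0,-0.03,0],[0,0,-0.04,0],[0,0,-0.04,0],[0,0,-0.02,0],[0,0,0,0]]'; python3 -m pendant '[[-0.025,0,0,0],[-0.025,0,0,0],[-0.025,0,0,0],[-0.025,0,0,0],[0,0,0,0],[0,0,0,0],[0,0,0,0],[0,0,0,0]]'
python3 - <<'E'
from h import *
V={n:cam(n) for n in ["wrist","scene","side"]}
a=V["wrist"]["img"][:330,150:480];b=cv2.resize(V["side"]["img"][170:260,240:370],None,fx=3.6,fy=3.6,interpolation=2)
k=cv2.resize(V["scene"]["img"][210:320,130:440],None,fx=2.3,fy=2.3)
W=np.zeros((600,800,3),np.uint8);W[:330,:330]=a;W[:b.shape[0],330:330+b.shape[1]]=b[:, :470];W[335:335+k.shape[0],:k.shape[1]]=k
cv2.imwrite("pics/f1.png",W[:,:,::-1])
M={}
for n in V:
    L=det("stack_upper",n)+det("loose_loaf",n);print(n,[d[:2] for d in L])
    uv=proj(V[n],[[.5487,.154,.06]])[0];L=[d for d in L if np.hypot(d[1][0]-uv[0],d[1][1]-uv[1])<30]
    if L:M[n]=max(L,key=lambda d:d[0])[2]
print(fit("loaf",[(V["wrist"],M["wrist"])],[.5487,.154,.035,2.128],(0,1,3)))
E
```

```text
time: 22.63
ee_pos: [0.5485, 0.154, 0.0765]
eef_rot: [0.485, 0.874, 0.0, 0.0]
ft_force: [-0.5, -0.5, -0.5]
width: 0.0734
grip_force: 0.0
time: 23.22
ee_pos: [0.5507, 0.1544, 0.2429]
eef_rot: [0.486, 0.874, 0.004, 0.002]
ft_force: [0.4, -0.0, -1.2]
width: 0.0739
grip_force: 0.0
time: 23.88
ee_pos: [0.6009, 0.0705, 0.2365]
eef_rot: [0.485, 0.875, 0.0, -0.0]
ft_force: [0.1, 1.0, -0.6]
width: 0.0739
grip_force: 0.0
wrist [(0.93, [315, 95, 77, 144])]
scene [(0.4, [360, 276, 30, 7]), (0.15, [362, 279, 26, 9]), (0.74, [365, 279, 32, 12]), (0.4, [217, 285, 28, 33])]
side [(0.57, [303, 224, 37, 3]), (0.93, [303, 217, 34, 16]), (0.51, [401, 254, 36, 35])]
(array([0.5486784 , 0.15427959, 0.035     , 2.12846522]), np.float64(0.02568368120948894))
```

View pics/f1.png

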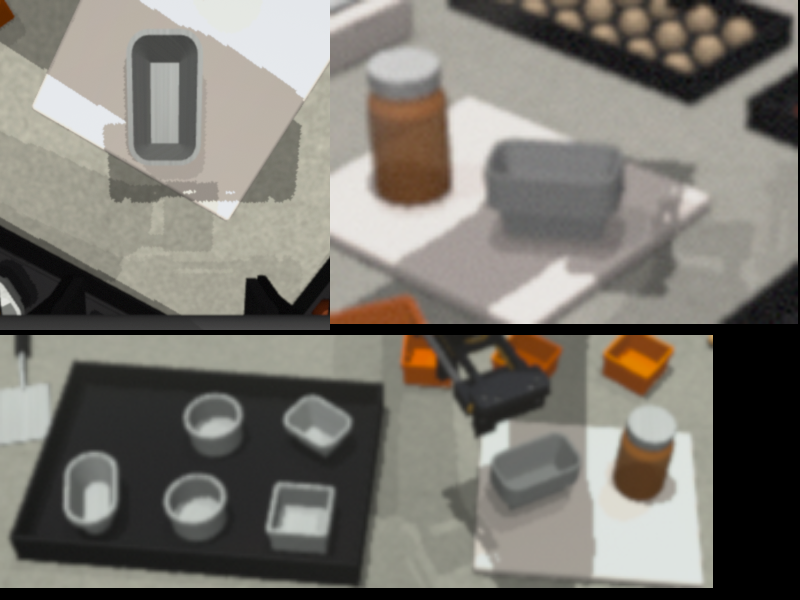

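The stack is nested level at side panel (555,185). All five odd tins stand upright in the crate and the jar has not moved.

```bash
python3 -c "
from bench import r
print(r.close_job())"
```

```text
the job is handed in; nothing more can be done
None
```

I nested the matching loaf tin fully down on the stack and put both odd tins upright on the crate floor. The final pictures show the crate's other tins still upright and the jar undisturbed. I handed the job in at about 24 s; no verdict came back.

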